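# Roll the seal strip home along the chamber lid

### The job

Take the hand roller from its stand and roll it along the black seal strip on the chamber lid, with firm pressure, until all eight segments are pressed fully home in their channel; about 14 N of push is right, and twice that would crush the lid's mounts. Let only the roller touch the lid. Then hang the roller upright in its stand again, its collar flat on the rim, and let go, without disturbing the other things on the bench.

Things in the scene. Friction and masses are not known exactly. Their poses are not given: they have to be found in the camera images.
- roller_grip (a point): Hand roller, upright in its stand at the start; this is the middle of its square wooden handle, 24 x 24 mm, from 25 mm below to 23 mm above this point. z is up, x along the wheel's axle: it rolls along y. Friction is about 1. Grip the two handle faces that look along y with 40 N or more, or the tool tips in the grip. The wheel's lowest point is 95 mm below this point.
- roller_collar (a point): Centre of the underside of the roller's flat grey collar plate (64 mm square, 6 thick), 33 mm below roller_grip, same axes. Lies at stand_top when the roller is put away.
- roller: The whole hand roller, 118 mm tall, about 0.3 kg (0.25 to 0.4). Origin at the lowest point of its wheel, axes as roller_grip. Under the collar a steel fork, 38 mm in x, holds a free-turning black wheel, 36 mm in diameter, 22 mm wide. Where the wheel wedges between a pressed and a raised segment, the contact force is up to half as much again as the downward push.
- roller_wheel (a joint): Angle of the roller's wheel about its axle in rad, 0 at the start; one turn of 6.28 is 113 mm of rolling.
- stand_top (a point): Fixed aluminium roller stand, an upright square tube 72 x 72 mm, 70 mm tall, on a foot. This point is the centre of its open mouth, z up. The pocket is 48 mm in x, 48 in y, 64 deep: 5 mm to spare on each side of the fork in x and 6 of the wheel in y, when the roller's x lies along this x, either way round. The roller hangs by its collar on the rim, its wheel touching nothing.
- seal_base: Fixed grey base board, 125 x 215 x 8 mm, y along its length, origin at the centre of its underside. On levelling screws and rubber mounts it carries a white chamber lid with a window. The lid's height is unmeasured: up to 5 mm above or below nominal at mid-length, sloping along y by up to 0.04 rad. It yields about 1 mm for each 12 N of push. A channel with the black seal strip runs along y at x = -36 mm.
- strip_first (a point): Centre of the top of the first strip segment (the -y end) when seated and the lid at nominal height: 41 mm above the bench. Fixed to the base: it does not follow the lid's true height. The strip runs along y: 8 rigid segments in a row, each 20 mm wide in x, 19.5 long, spaced 20.5. A segment not yet seated stands up to 5 mm higher.
- strip_last (a point): The same point for the eighth segment, at the +y end, 143.5 mm from strip_first.
- seal_1 (a joint): How far the first segment (counted from strip_first) has been pressed into the channel, m: starts between 0 and 0.001, 0.005 is fully home, when its cap lies on the channel walls. It takes about 9 to 10 N of downward push, for a moment, to move it; it stays where it is left.
- seal_2 (a joint): How far the second segment (counted from strip_first) has been pressed into the channel, m: starts between 0 and 0.001, 0.005 is fully home, when its cap lies on the channel walls. It takes about 9 to 10 N of downward push, for a moment, to move it; it stays where it is left.
- seal_3 (a joint): How far the third segment (counted from strip_first) has been pressed into the channel, m: starts between 0 and 0.001, 0.005 is fully home, when its cap lies on the channel walls. It takes about 9 to 10 N of downward push, for a moment, to move it; it stays where it is left.
- seal_4 (a joint): How far the fourth segment (counted from strip_first) has been pressed into the channel, m: starts between 0 and 0.001, 0.005 is fully home, when its cap lies on the channel walls. It takes about 9 to 10 N of downward push, for a moment, to move it; it stays where it is left.
- seal_5 (a joint): How far the fifth segment (counted from strip_first) has been pressed into the channel, m: starts between 0 and 0.001, 0.005 is fully home, when its cap lies on the channel walls. It takes about 9 to 10 N of downward push, for a moment, to move it; it stays where it is left.
- seal_6 (a joint): How far the sixth segment (counted from strip_first) has been pressed into the channel, m: starts between 0 and 0.001, 0.005 is fully home, when its cap lies on the channel walls. It takes about 9 to 10 N of downward push, for a moment, to move it; it stays where it is left.
- seal_7 (a joint): How far the seventh segment (counted from strip_first) has been pressed into the channel, m: starts between 0 and 0.001, 0.005 is fully home, when its cap lies on the channel walls. It takes about 9 to 10 N of downward push, for a moment, to move it; it stays where it is left.
- seal_8 (a joint): How far the eighth segment (counted from strip_first) has been pressed into the channel, m: starts between 0 and 0.001, 0.005 is fully home, when its cap lies on the channel walls. It takes about 9 to 10 N of downward push, for a moment, to move it; it stays where it is left.
- beaker_100: Bystander: small glass beaker, 55 mm across, 71 mm tall, origin under its centre.
- lab_timer: Bystander: white desk timer with a dial, 63 x 68 x 57 mm, origin under its centre.
- marker_black: Bystander: marker pen with a black cap, lying, 16 x 128 x 16 mm, origin under its centre.
Mind the look-alikes: they are no part of the job. What is shaped like the roller but green is not meant.

How it is judged:
On the way, in this order (a step that is already met when the one before it is completed fails the run):
1. the roller is lifted clear of its stand (z of roller_collar in the frame of stand_top above 0.066 m), for 0.1 s.
2. the roller has been rolled about half a turn and bears on the strip ((value of joint roller_wheel above 3 rad or value of joint roller_wheel below -3 rad) and contact force between roller and seal_base above 3 N), for 0.05 s.
3. all eight segments are seated (value of joint each of seal_1, seal_2, seal_3, seal_4, seal_5, seal_6, seal_7, seal_8 above 0.004 m), for 0.2 s.
At the end, for the whole second after the job is handed in: All eight segments pressed in by more than 4 mm of 5; the roller hangs in its stand, collar within 9 mm of the stand's axis and 4 mm of the rim's height, upright within 0.08 rad, released and at rest (all of step 3 and horizontal distance between roller_collar and stand_top below 0.009 m and z of roller_collar in the frame of stand_top between -0.004 and 0.004 m and angle between roller_collar's own z axis and vertical below 0.08 rad and linear speed of roller below 0.02 m/s); the robot touches nothing.
It fails at once if the roller pressed on the lid with more than 28 N (contact force between roller and seal_base above 28 N).
It fails at once if fingers or arm touched the lid or strip (contact force between any of the fingers, the arm and seal_base above 1 N).
It fails at once if a bystander was disturbed (distance of any of beaker_100, lab_timer, marker_black from where it was at the start of the episode above 0.015 m).
It also fails if it takes over 72 s, if anything falls off the work surface, if the arm or the gripper's body presses on something with over 40 N, if the wrist force passes 120 N, or if a joint passes its speed limit or range.

### The arm

A 6-joint arm with a two-finger parallel gripper is mounted at the origin on a cart in front of the work surface, level with it; the furniture and walls round the work are solid. World frame = base frame: x ahead of the robot, y to its left, z up, the work surface at z = 0. Lengths are in m, angles in rad, forces in N, time in s.
With the tool pointing down it reaches from about 0.375 to 0.9 m from the base axis. Payload 3.1 kg.
Tool frame: the origin (TCP) lies at the very end of the fingers, on their centre line; the grasp point (between the pads) lies behind it (robot.grip_point_offset is the z of the grasp point in the tool frame, in m); z points along the fingers, y is the line along which they close (so a half turn about z gives the same grasp; the last joint's range is limited). The gripper opens to 87 mm and grips with 3 to 60 N. Pads are 19 mm wide; open, the fingers measure 117 mm over their backs; the gripper's body (75 mm by 190 mm) begins 51 mm behind the grasp point.
Start: joints at [1.165, 0.527, 1.433, -0, 1.181, -0.178], TCP at [0.14, 0.609, 0.223] pointing down, gripper open.
Joint ranges: [-3.08, 3.08], [-0.75, 2.2], [0.22, 2.44], [-1.43, 4.57], [0, 2.65], [-2.85, 2.85]. Speed limits (rad/s): [2.79, 2.79, 3.14, 3.14, 3.14, 3.14].

### API

Orientations are given as a unit quaternion [x, y, z, w].
In Python, from rig import robot, cams gives the robot as it stands.
- The arm moves only by the shell command python3 -m pendant 'ROWS' [FORCE]. ROWS is JSON, a list of rows, each an object with "jaw": the opening, from 0 (shut) to 1 (fully open); "linear": the shift along the tool's x, y, z in cm, a list of three; "twist": the turn about the tool's z in degrees. A call has 1 to 12 rows; each row shifts and turns the commanded pose from where the row before left it, along the tool's axes as they then stand; what a row does not reach is not made up. A row lasts 1/12 s, in which the tool goes at most 41.7 mm and 7.16 degrees, less where a joint would pass 70% of its speed; a pose out of reach is approached as far as the arm can. A call is refused whole if a number of a shift passes 4.17 or a number of a turn 7.16, either way. A call with a gripper value outside its range is refused whole. The fingers move at their own pace and stop on an object; FORCE is the grip in N (left out, the last holds). Time passes only in rows, so rows that do not move let the fingers close. It gives the time, the measured TCP pose, the force, the opening and the grip force at its end, in the units of the state.
- robot.get_obs(): the state, without advancing time (a new reading comes with each control period).
- cams.camera(name): name is "scene" or "side" or "wrist"; returns a dict with "color" (400x640x3 uint8, blue, green, red), "depth" (400x640 float32, m along the optical axis (not along the pixel's ray), 0 where there is no reading), "fov_y" (degrees; the focal length in pixels is half the picture's height over the tangent of half this angle, whatever the lens; pixels are square), "cx", "cy" (the principal point, pixels), "k1" (the pictures are not rectified: a ray, as slopes to the right and down, at radius r is drawn at 1 + k1 r^2 times it, then the intrinsics apply), "view" (4x4, takes a point from world to camera coordinates). Camera axes: x right, y down, z forward; pixel columns grow to the right and rows downward; lengths in m; the calibration is good to about 2 mm. A picture is of the moment at which its call begins.
- robot.hand_in(): hands the job in; it is judged then, once.
The state is a dict: "time": time; "q": joint angles; "joint_velocities": joint speeds; "joint_torque": joint torques, N m; "position": TCP position; "tool_rot": TCP orientation; "ft_force": force on the tool from outside, world axes, zero at the start; "moment": the same for the moment, N m; "grip_width": finger opening in m; "grip_force": force on a finger pad.
Only numpy, scipy, OpenCV 4.12 (cv2) and the standard library are available. Lean on these libraries where they do the work, as an engineer would, in place of code of your own. Each camera call takes 0.05 s, during which the arm holds its last target. There are 200 camera calls.

## Working session

There is one attempt and no reset: what is moved stays moved. The work goes in short steps, Python scripts to look and compute and a shell command to move; the robot and the scene stay as the last step left them, time stands still between calls to the robot, and variables do not carry over. Pictures are saved under pics/ and viewed, at most 10 in all, crops included, and the job is handed in when it is done.

```bash
ls; mkdir -p pics; python3 - <<'E'
from rig import robot,cams
import cv2,numpy as np
for n in("scene","side"):
    c=cams.camera(n); cv2.imwrite(f"pics/{n}0.png",c["color"]); np.savez(f"{n}0.npz",**c)
    print(n,c["fov_y"],c["cx"],c["cy"],c["k1"],np.round(c["view"],3).tolist())
o=robot.get_obs();print(o,robot.grip_point_offset)
E
```

```text
pics
scene 46.475062078820216 319.296907380684 203.41488968426376 -0.13435901607870177 [[0.493, -0.87, -0.001, -0.298], [-0.659, -0.372, -0.653, 0.398], [0.568, 0.323, -0.757, 0.712], [0.0, 0.0, 0.0, 1.0]]
side 47.894706946626 322.04849079959547 200.75579474246663 0.03107625462980455 [[-0.965, 0.263, 0.005, 0.514], [0.229, 0.85, -0.475, -0.043], [-0.129, -0.457, -0.88, 1.182], [0.0, 0.0, 0.0, 1.0]]
{'time': 0.1, 'q': array([ 1.16548173e+00,  5.28407280e-01,  1.43377746e+00,  2.60899140e-05,
        1.18140320e+00, -1.78525048e-01]), 'joint_velocities': array([ 0.00113102, -0.00267299, -0.00366561,  0.00080328,  0.00120983,
       -0.00046658]), 'joint_torque': array([-5.41009940e-04, -4.40984774e+01, -1.77150321e+01,  6.34813984e-02,
        5.34253882e-02, -5.70474117e-05]), 'position': array([0.14024524, 0.60838176, 0.22164751]), 'tool_rot': array([ 1.13156793e-01,  9.93576643e-01, -9.51966754e-04, -2.98666922e-04]), 'ft_force': array([-0.44034452,  0.7228698 , -0.10502603]), 'moment': array([-0.00704399,  0.00180748, -0.022395  ]), 'grip_force': 0.0, 'grip_width': 0.08691879409044707} -0.0187
```

View pics/scene0.png

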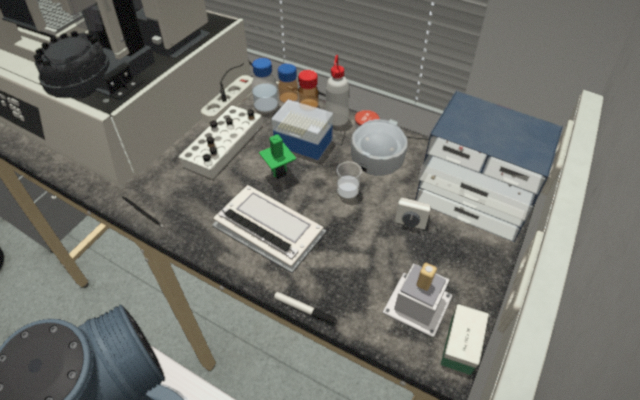

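View pics/side0.png

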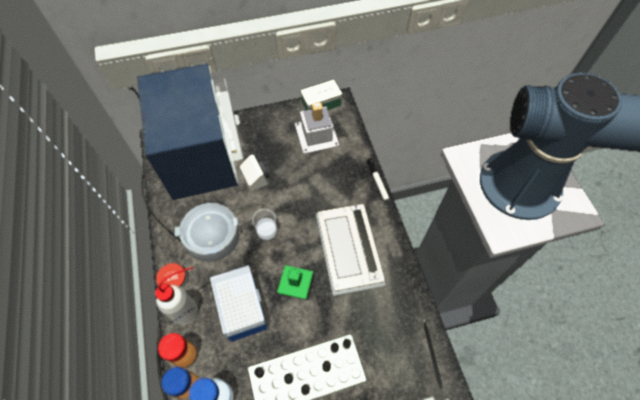

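The scene picture shows the roller with a wooden handle in its aluminium stand at (428,272), and at (317,110) in side. A green look-alike is at (277,150), or (295,278) in side. The lid's black strip runs from about (228,212) to (292,253). The wood-handled roller fits the description because green is excluded. I'll confirm it in one crop.

```bash
cat > h.py <<'E'
import numpy as np,cv2
def K(c):
    f=200/np.tan(np.radians(c["fov_y"])/2); return np.array([[f,0,c["cx"]],[0,f,c["cy"]],[0,0,1.]])
def D(c): return np.array([float(c["k1"]),0,0,0,0])
def cloud(c):
    u,v=np.meshgrid(np.arange(640),np.arange(400)); p=np.stack([u,v],-1).reshape(-1,1,2).astype(np.float64)
    r=cv2.undistortPoints(p,K(c),D(c)).reshape(400,640,2); z=c["depth"].astype(float)
    P=np.dstack([r[...,0]*z,r[...,1]*z,z]); V=np.array(c["view"],float)
    P=(P-V[:3,3])@V[:3,:3]; P[z==0]=np.nan; return P
def proj(c,X):
    V=np.array(c["view"],float); r=cv2.Rodrigues(V[:3,:3])[0]
    return cv2.projectPoints(np.array(X,float).reshape(-1,1,3),r,V[:3,3],K(c),D(c))[0].reshape(-1,2)
E
python3 - <<'E'
from h import *
S=[dict(np.load(f"{n}0.npz")) for n in("scene","side")]
a=cv2.resize(S[0]["color"][240:340,370:500],None,fx=3,fy=3,interpolation=2)
b=cv2.resize(S[0]["color"][180:270,205:335],None,fx=3,fy=3,interpolation=2)
e=cv2.resize(S[1]["color"][75:165,265:395],None,fx=3,fy=3,interpolation=2)
d=cv2.resize(S[1]["color"][200:300,305:395],None,fx=3,fy=3,interpolation=2)
im=np.zeros((600,800,3),np.uint8)
for i,(x,y,k) in zip([a,b,e,d],[(0,0,0),(0,310,0),(400,0,0),(400,290,0)]):
    h,w=i.shape[:2]; im[y:y+h,x:x+w]=i[:600-y,:800-x]
cv2.imwrite("pics/crop1.png",im)
for c in S:
    P=cloud(c); B=c["color"].astype(int)
    z=P[...,2]
    # wood
    m=(B[...,2]-B[...,0]>50)&(z>0.06)&(z<.2)&(P[...,1]<0.05); q=P[m]
    print("wood",m.sum(),np.round(q.min(0),3),np.round(q.max(0),3),np.round(np.median(q,0),3))
    t=q[q[:,2]>q[:,2].max()-.006]; print(" top",len(t),np.round(t.mean(0),4))
    ct=np.nanmedian(q,0)
    m=(z>.066)&(z<.085)&(np.hypot(P[...,0]-ct[0],P[...,1]-ct[1])<.06)
    q=P[m]; r=cv2.minAreaRect((q[:,:2]*1000).astype(np.float32)); print("collar",m.sum(),r,np.nanmedian(q[:,2]))
    # lid
    m=(z>.025)&(z<.06); k,l=cv2.connectedComponents(m.astype(np.uint8))
    pix=(270,210) if c is S[0] else (343,245)
    lab=l[pix[1],pix[0]]; q=P[l==lab]; r=cv2.minAreaRect((q[:,:2]*1000).astype(np.float32)); print("lid",len(q),r)
    dk=(l==lab)&(B.sum(-1)<150); q=P[dk]; r=cv2.minAreaRect((q[:,:2]*1000).astype(np.float32)); print("strip",len(q),r,np.percentile(q[:,2],[5,50,95]))
E
```

```text
wood 140 [ 0.458 -0.302  0.089] [ 0.834 -0.019  0.2  ] [ 0.466 -0.291  0.127]
 top 2 [ 0.7099 -0.2528  0.1996]
collar 1166 ((471.1943664550781, -291.5441589355469), (72.8403549194336, 73.49506378173828), 88.77269744873047) 0.0766961819942028
lid 3508 ((483.782470703125, 58.89887237548828), (205.15330505371094, 118.9314956665039), 85.86071014404297)
strip 173 ((446.4609680175781, 58.154842376708984), (159.18020629882812, 13.669071197509766), 86.29582214355469) [0.04101751 0.04426648 0.04731434]
wood 114 [ 0.455 -0.303  0.086] [ 0.696 -0.216  0.129] [ 0.471 -0.281  0.118]
 top 35 [ 0.4691 -0.2863  0.1258]
collar 489 ((468.7487487792969, -291.0003356933594), (74.49063110351562, 72.45036315917969), 89.81742858886719) 0.07548246253355362
lid 2958 ((481.0445556640625, 60.16273498535156), (201.32273864746094, 116.43463897705078), 86.3026351928711)Traceback (most recent call last):
  File "<stdin>", line 25, in <module>
    return _quantile_unchecked(
        a, q, axis, out, overwrite_input, method, keepdims, weights)
    return _ureduce(a,
                    func=_quantile_ureduce_func,
    ...<5 lines>...
                    overwrite_input=overwrite_input,
                    method=method)
    r = func(a, **kwargs)
    result = _quantile(arr,
                       quantiles=q,
    ...<2 lines>...
                       out=out,
                       weights=wgt)
    slices_having_nans = np.isnan(arr[-1, ...])
                                  ~~~^^^^^^^^^
IndexError: index -1 is out of bounds for axis 0 with size 0
```

View pics/crop1.png

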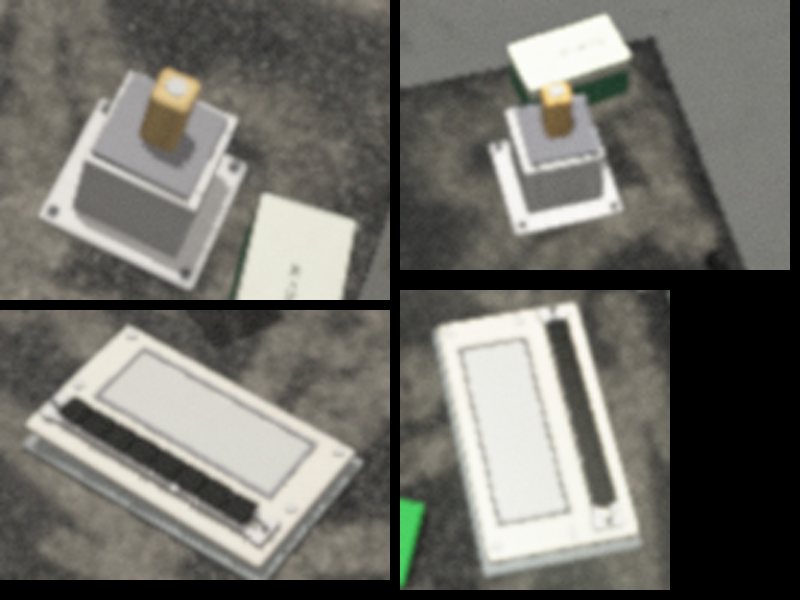

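```bash
python3 - <<'E'
from h import *
for n in("scene","side"):
    c=dict(np.load(f"{n}0.npz")); P=cloud(c).reshape(-1,3); P=P[np.isfinite(P[:,0])]
    print(n,"cells (x,y in dm): max z>0.1")
    q=P[(P[:,2]>.10)&(P[:,2]<.6)&(P[:,0]>.1)&(P[:,0]<.7)&(abs(P[:,1])<.75)]
    k=np.floor(q[:,:2]*10).astype(int)
    for u in np.unique(k,axis=0):
        s=q[(k==u).all(1)]
        if len(s)>8: print(u, round(s[:,2].max(),2),end="; ")
    print()
    m=(P[:,2]>.006)&(P[:,2]<.016)&(abs(P[:,0]-.47)<.09)&(abs(P[:,1]+.29)<.09)
    r=cv2.minAreaRect((P[m][:,:2]*1000).astype(np.float32));print("foot",r)
E
```

```text
scene cells (x,y in dm): max z>0.1
[ 1 -5] 0.52; [ 1 -1] 0.33; [ 2 -5] 0.51; [ 3 -5] 0.49; [ 4 -5] 0.47; [ 4 -4] 0.13; [ 4 -3] 0.13; [4 4] 0.31; [4 5] 0.32; [4 6] 0.4; [4 7] 0.32; [ 5 -5] 0.46; [5 4] 0.39; [5 5] 0.4; [5 6] 0.4; [5 7] 0.39; [ 6 -5] 0.45; [ 6 -4] 0.17; [ 6 -3] 0.17; [ 6 -2] 0.15; [6 1] 0.12; [6 4] 0.38; [6 5] 0.37; [6 6] 0.35; [6 7] 0.28; 
foot ((459.1490783691406, -308.31524658203125), (155.15699768066406, 132.34738159179688), 80.46971893310547)
side cells (x,y in dm): max z>0.1
[ 1 -5] 0.26; [ 1 -1] 0.33; [1 0] 0.31; [ 2 -5] 0.26; [ 3 -5] 0.28; [ 4 -5] 0.3; [ 4 -3] 0.13; [4 4] 0.19; [ 5 -5] 0.32; [ 6 -5] 0.34; [ 6 -4] 0.17; [ 6 -3] 0.17; [ 6 -2] 0.14; [6 1] 0.12; 
foot ((459.732421875, -288.35797119140625), (180.36203002929688, 149.72640991210938), 87.3177719116211)
```

```bash
python3 -m pendant '[{"jaw":1,"linear":[0,0,0],"twist":-6.5},{"jaw":1,"linear":[0,0,0],"twist":-6.5},{"jaw":1,"linear":[-1.8,-3.45,0],"twist":0},{"jaw":1,"linear":[-1.8,-3.45,0],"twist":0},{"jaw":1,"linear":[-1.8,-3.45,0],"twist":0},{"jaw":1,"linear":[-1.8,-3.45,0],"twist":0},{"jaw":1,"linear":[-1.8,-3.45,0],"twist":0},{"jaw":1,"linear":[-1.8,-3.45,0],"twist":0},{"jaw":1,"linear":[-1.8,-3.45,0],"twist":0},{"jaw":1,"linear":[-1.8,-3.45,0],"twist":0},{"jaw":1,"linear":[-1.8,-3.45,0],"twist":0}]' 50
python3 -m pendant '[{"jaw":1,"linear":[-2.2,-3.4,0],"twist":0},{"jaw":1,"linear":[-2.2,-3.4,0],"twist":0},{"jaw":1,"linear":[-2.2,-3.4,0],"twist":0},{"jaw":1,"linear":[-2.2,-3.4,0],"twist":0},{"jaw":1,"linear":[-2.2,-3.4,0],"twist":0},{"jaw":1,"linear":[-2.2,-3.4,0],"twist":0},{"jaw":1,"linear":[-2.2,-3.4,0],"twist":0},{"jaw":1,"linear":[0,-4,0],"twist":0},{"jaw":1,"linear":[0,-4,0],"twist":0},{"jaw":1,"linear":[0,-4,0],"twist":0},{"jaw":1,"linear":[0,-4,0],"twist":0},{"jaw":1,"linear":[0,-4,0],"twist":0}]'
```

```text
time: 1.02
position: [0.3027, 0.2967, 0.2224]
tool_rot: [-0.0, 1.0, -0.0, -0.0]
ft_force: [0.5, 0.6, -0.2]
grip_width: 0.0873
grip_force: 0.0
time: 2.02
position: [0.4559, -0.1413, 0.2223]
tool_rot: [0.0, 1.0, 0.0, -0.0]
ft_force: [0.6, 0.5, -0.2]
grip_width: 0.0868
grip_force: 0.0
```

```bash
python3 -m pendant '[{"jaw":1,"linear":[-0.35,-3.72,0],"twist":0},{"jaw":1,"linear":[-0.35,-3.72,0],"twist":0},{"jaw":1,"linear":[-0.35,-3.72,0],"twist":0},{"jaw":1,"linear":[-0.35,-3.72,0],"twist":0},{"jaw":1,"linear":[0,0,0],"twist":0},{"jaw":1,"linear":[0,0,0],"twist":0}]'
python3 - <<'E'
from rig import robot,cams
from h import *
c=cams.camera("wrist"); np.savez("wrist1.npz",**c)
im=c["color"].copy()
# grid projections of expected collar/rim corners
X=[[.470+a*.032,-.291+b*.032,.076] for a,b in((-1,-1),(1,-1),(1,1),(-1,1))]
Y=[[.470+a*.012,-.291+b*.012,.126] for a,b in((-1,-1),(1,-1),(1,1),(-1,1))]
for q in(X,Y): cv2.polylines(im,[np.int32(proj(c,q))],True,(0,0,255),1)
cv2.imwrite("pics/wrist1.png",im)
P=cloud(c);z=P[...,2]
m=(z>.115)&(z<.14)&(np.hypot(P[...,0]-.47,P[...,1]+.291)<.04);q=P[m]
print("top",len(q),cv2.minAreaRect((q[:,:2]*1000).astype(np.float32)),np.median(q[:,2]))
for lo,hi in((.0735,.082),(.066,.0725)):
    m=(z>lo)&(z<hi)&(np.hypot(P[...,0]-.47,P[...,1]+.291)<.06);q=P[m]
    if len(q)>5: print(lo,len(q),cv2.minAreaRect((q[:,:2]*1000).astype(np.float32)),np.median(q[:,2]))
print(robot.get_obs()["position"])
E
```

```text
time: 2.52
position: [0.4703, -0.2902, 0.2219]
tool_rot: [0.002, 1.0, 0.0, -0.0]
ft_force: [1.1, 0.6, -0.2]
grip_width: 0.0872
grip_force: 0.0
top 858 ((469.4282531738281, -290.2818603515625), (23.388168334960938, 24.42084312438965), 88.54515838623047) 0.12552672473739945
0.0735 3380 ((469.3467102050781, -290.2593078613281), (63.40705490112305, 64.07563781738281), 88.4157943725586) 0.0758085696931675
0.066 985 ((470.3891296386719, -291.8317565917969), (72.17466735839844, 71.33533477783203), 89.64460754394531) 0.06970233670577526
[ 0.46987646 -0.2881879   0.22182401]
```

View pics/wrist1.png

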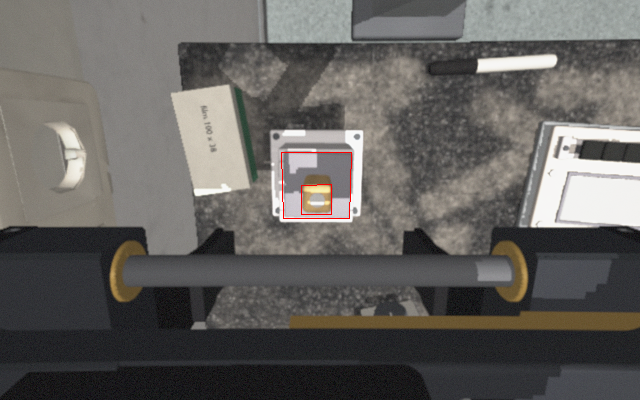

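The wrist view shows the collar and handle centred in the red boxes at (316,185) and (316,200). The handle is at (0.4694, -0.2903) with a yaw of about -1.5°. I'll descend and grip.

```bash
python3 -m pendant '[{"jaw":1,"linear":[0,-0.1,3.4],"twist":1.5},{"jaw":1,"linear":[0,0,3.4],"twist":0},{"jaw":1,"linear":[0,0,3.4],"twist":0},{"jaw":1,"linear":[0,0,1.7],"twist":0},{"jaw":1,"linear":[0,0,1.7],"twist":0},{"jaw":1,"linear":[0,0,0],"twist":0}]' 50
python3 -m pendant '[{"jaw":0,"linear":[0,0,0],"twist":0},{"jaw":0,"linear":[0,0,0],"twist":0},{"jaw":0,"linear":[0,0,0],"twist":0},{"jaw":0,"linear":[0,0,0],"twist":0},{"jaw":0,"linear":[0,0,0],"twist":0},{"jaw":0,"linear":[0,0,0],"twist":0},{"jaw":0,"linear":[0,0,0],"twist":0},{"jaw":0,"linear":[0,0,0],"twist":0},{"jaw":0,"linear":[0,0,0],"twist":0}]' 55
```

```text
time: 3.07
position: [0.4682, -0.2852, 0.0834]
tool_rot: [0.012, 1.0, 0.003, -0.003]
ft_force: [-0.4, 0.2, -0.4]
grip_width: 0.0869
grip_force: 0.0
time: 3.82
position: [0.4706, -0.2894, 0.0866]
tool_rot: [0.013, 1.0, -0.0, 0.0]
ft_force: [1.1, 1.1, -0.0]
grip_width: 0.0348
grip_force: 0.0
```

```bash
python3 -m pendant '[{"jaw":0,"linear":[0,0,0],"twist":0},{"jaw":0,"linear":[0,0,0],"twist":0},{"jaw":0,"linear":[0,0,0],"twist":0},{"jaw":0,"linear":[0,0,0],"twist":0},{"jaw":0,"linear":[0,0,0],"twist":0}]' 55
```

```text
time: 4.23
position: [0.4707, -0.2896, 0.0865]
tool_rot: [0.013, 1.0, -0.0, 0.0]
ft_force: [-0.6, -1.2, -0.8]
grip_width: 0.0238
grip_force: 55.0
```

```bash
python3 -m pendant '[{"jaw":0,"linear":[0,0,-1],"twist":0},{"jaw":0,"linear":[0,0,-2],"twist":0},{"jaw":0,"linear":[0,0,-3],"twist":0},{"jaw":0,"linear":[0,0,-3],"twist":0},{"jaw":0,"linear":[0,0,-2.5],"twist":0},{"jaw":0,"linear":[0,0,0],"twist":0},{"jaw":0,"linear":[0,0,0],"twist":0},{"jaw":0,"linear":[0,0,0],"twist":0}]'
python3 - <<'E'
from rig import robot,cams
from h import *
ims=[]
for n in("scene","side"):
    c=cams.camera(n); np.savez(f"{n}1.npz",**c)
    p=proj(c,[.47,-.29,.13])[0].astype(int)
    ims.append(cv2.resize(c["color"][max(p[1]-65,0):p[1]+65,p[0]-50:p[0]+50],(400,520),interpolation=2)[:, :400] if p[1]>=65 else cv2.resize(c["color"][0:130,p[0]-50:p[0]+50],(400,520)))
cv2.imwrite("pics/lift.png",np.hstack(ims))
E
```

```text
time: 4.9
position: [0.4695, -0.2882, 0.2005]
tool_rot: [0.013, 1.0, 0.001, -0.001]
ft_force: [-0.2, -0.3, -3.0]
grip_width: 0.0235
grip_force: 55.0
```

View pics/lift.png

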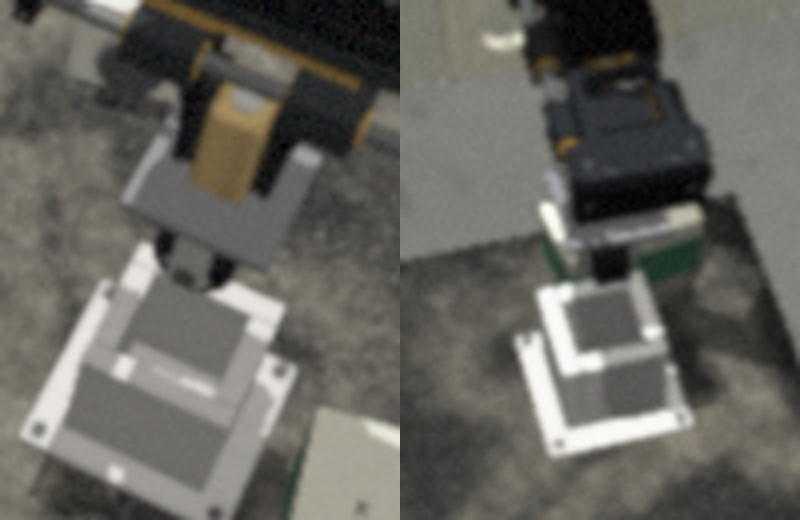

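The left crop shows the fork cheek and round wheel at (190,265) facing the robot, so the axle lies along x as expected. The roller is held upright. Next I'll take it over the lid for a closer look.

```bash
python3 -m pendant '[{"jaw":0,"linear":[-0.4,2,-0.2],"twist":0},{"jaw":0,"linear":[-0.4,3.9,-0.2],"twist":0},{"jaw":0,"linear":[-0.4,3.9,-0.2],"twist":0},{"jaw":0,"linear":[-0.4,3.9,-0.2],"twist":0},{"jaw":0,"linear":[-0.4,3.9,-0.2],"twist":0},{"jaw":0,"linear":[-0.4,3.9,-0.2],"twist":0},{"jaw":0,"linear":[-0.4,3.9,-0.2],"twist":0},{"jaw":0,"linear":[-0.4,3.9,-0.2],"twist":0},{"jaw":0,"linear":[-0.4,3.9,-0.2],"twist":0},{"jaw":0,"linear":[0,1.5,0],"twist":0},{"jaw":0,"linear":[0,0,0],"twist":0},{"jaw":0,"linear":[0,0,0],"twist":0}]'
python3 - <<'E'
from rig import robot,cams
from h import *
c=cams.camera("wrist"); np.savez("wrist2.npz",**c); P=cloud(c); z=P[...,2]; B=c["color"].astype(int)
cv2.imwrite("pics/wrist2.png",c["color"])
near=(abs(P[...,0]-.446)<.02)&(abs(P[...,1]-.06)<.1)&(z>.03)&(z<.06)
dk=near&(B.sum(-1)<170); q=P[dk]; print("strip",len(q),cv2.minAreaRect((q[:,:2]*1000).astype(np.float32)))
lid=(z>.02)&(z<.06)&(abs(P[...,0]-.48)<.08)&(abs(P[...,1]-.06)<.12); q2=P[lid]
print("lid",len(q2),cv2.minAreaRect((q2[:,:2]*1000).astype(np.float32)))
for y in np.arange(-.02,.141,.02):
    s=q[abs(q[:,1]-y)<.008]; w=q2[(abs(q2[:,1]-y)<.008)&(q2[:,0]>.47)&(q2[:,0]<.52)]
    print(round(y,2),len(s),np.round(np.median(s,0),4) if len(s) else"", np.round(np.ptp(s[:,0]),4) if len(s) else "",len(w),np.round(np.median(w[:,2]),4) if len(w) else "")
E
```

```text
time: 6.0
position: [0.5145, 0.0575, 0.2181]
tool_rot: [0.012, 1.0, -0.0, -0.002]
ft_force: [0.5, -1.2, -2.1]
grip_width: 0.0236
grip_force: 55.0
strip 2650 ((446.72259521484375, 59.72949981689453), (160.216064453125, 17.750818252563477), 85.86566925048828)
lid 18809 ((482.5592956542969, 58.19809341430664), (205.5017852783203, 115.80023956298828), 85.82752990722656)
-0.02 148 [ 0.4414 -0.0159  0.0397] 0.0172 684 0.0236
0.0 294 [4.426e-01 3.000e-04 4.070e-02] 0.0183 627 0.0244
0.02 280 [0.444  0.0205 0.0415] 0.0183 641 0.0252
0.04 253 [0.4456 0.0415 0.0423] 0.0173 644 0.026
0.06 227 [0.447  0.0612 0.0433] 0.0173 663 0.0268
0.08 241 [0.4483 0.0817 0.0439] 0.0173 682 0.0276
0.1 236 [0.4497 0.0983 0.0443] 0.0173 680 0.0282
0.12 258 [0.451  0.1197 0.0452] 0.0173 707 0.029
0.14 124 [0.4516 0.1356 0.0462] 0.0161 712 0.029
```

View pics/wrist2.png

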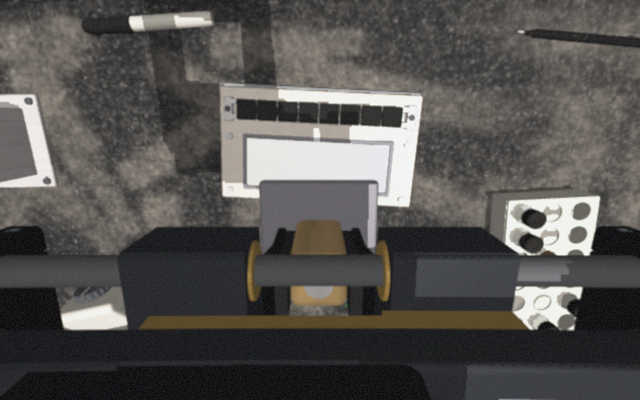

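The wrist view shows the eight strip segments from (246,108) to (394,116). Strip tops rise about 0.04 per m toward +y, from 0.0403 to 0.0458. The strip's yaw is -4.15° and the first segment is at (0.4415, -0.012).

```bash
python3 -m pendant '[{"jaw":0,"linear":[0,0,0],"twist":2.65},{"jaw":0,"linear":[2.24,-2.49,0],"twist":0},{"jaw":0,"linear":[2.24,-2.49,0],"twist":0},{"jaw":0,"linear":[2.24,-2.49,0],"twist":0},{"jaw":0,"linear":[0,0,3],"twist":0},{"jaw":0,"linear":[0,0,3],"twist":0},{"jaw":0,"linear":[0,0,2],"twist":0},{"jaw":0,"linear":[0,0,1],"twist":0},{"jaw":0,"linear":[0,0,0],"twist":0},{"jaw":0,"linear":[0,0,0],"twist":0},{"jaw":0,"linear":[0,0,0],"twist":0},{"jaw":0,"linear":[0,0,0],"twist":0}]'
python3 - <<'E'
from rig import robot,cams
from h import *
o=robot.get_obs();print(o["position"],o["ft_force"],o["tool_rot"])
ims=[]
for n in("scene","side"):
    c=cams.camera(n); p=proj(c,[.445,0,.06])[0].astype(int); print(n,p)
    ims.append(cv2.resize(c["color"][p[1]-50:p[1]+50,p[0]-40:p[0]+40],(400,500),interpolation=2))
cv2.imwrite("pics/start.png",np.hstack(ims))
E
```

```text
time: 7.05
position: [0.444, -0.0136, 0.1304]
tool_rot: [0.036, 0.999, -0.0, 0.001]
ft_force: [-0.1, 0.2, -2.6]
grip_width: 0.0236
grip_force: 55.0
[ 0.44401389 -0.01364799  0.13035387] [-0.09627038  0.1896333  -2.58632269] [ 3.64868545e-02  9.99333553e-01 -3.09651586e-04  1.03130857e-03]
scene [279 236]
side [357 213]
```

View pics/start.png

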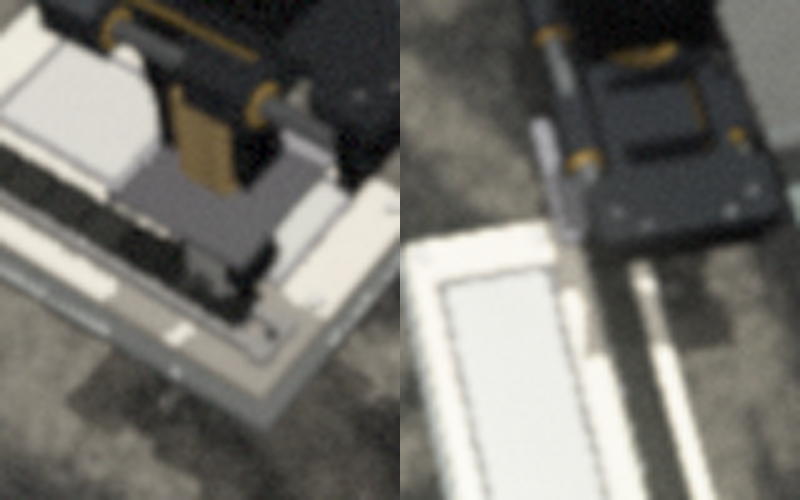

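```bash
python3 -m pendant '[{"jaw":0,"linear":[0.15,0,0.5],"twist":0},{"jaw":0,"linear":[0,0,0.4],"twist":0},{"jaw":0,"linear":[0,0,0.1],"twist":0},{"jaw":0,"linear":[0,0,0.1],"twist":0},{"jaw":0,"linear":[0,0,0],"twist":0},{"jaw":0,"linear":[0,0,0],"twist":0}]'
python3 -m pendant '[{"jaw":0,"linear":[0,0,0.05],"twist":0},{"jaw":0,"linear":[0,0,0.05],"twist":0},{"jaw":0,"linear":[0,0,0],"twist":0},{"jaw":0,"linear":[0,0,0],"twist":0}]'
```

```text
time: 7.65
position: [0.4414, -0.0127, 0.1185]
tool_rot: [0.036, 0.999, 0.0, -0.0]
ft_force: [-0.9, 0.1, -2.5]
grip_width: 0.0238
grip_force: 55.0
time: 7.98
position: [0.4416, -0.0129, 0.1179]
tool_rot: [0.036, 0.999, -0.0, -0.0]
ft_force: [-0.7, 0.2, 3.7]
grip_width: 0.0237
grip_force: 55.0
```

```bash
python3 -m pendant '[{"jaw":0,"linear":[0,0,0.05],"twist":0},{"jaw":0,"linear":[0,0,0.05],"twist":0},{"jaw":0,"linear":[0,0,0.05],"twist":0},{"jaw":0,"linear":[0,0,0.05],"twist":0},{"jaw":0,"linear":[0,0,0],"twist":0},{"jaw":0,"linear":[0,0,0],"twist":0}]'
python3 -m pendant '[{"jaw":0,"linear":[0,0,0.05],"twist":0},{"jaw":0,"linear":[0,0,0.05],"twist":0},{"jaw":0,"linear":[0,0,0.05],"twist":0},{"jaw":0,"linear":[0,0,0],"twist":0},{"jaw":0,"linear":[0,0,0],"twist":0}]'
```

```text
time: 8.48
position: [0.4416, -0.0129, 0.1159]
tool_rot: [0.036, 0.999, -0.0, -0.0]
ft_force: [-2.5, -0.3, 6.4]
grip_width: 0.0237
grip_force: 55.0
time: 8.9
position: [0.4416, -0.013, 0.1145]
tool_rot: [0.036, 0.999, -0.0, 0.0]
ft_force: [-3.2, -0.1, 5.9]
grip_width: 0.0235
grip_force: 55.0
```

```bash
python3 -m pendant '[{"jaw":0,"linear":[0,0,0.05],"twist":0},{"jaw":0,"linear":[0,0,0.05],"twist":0},{"jaw":0,"linear":[0,0,0],"twist":0},{"jaw":0,"linear":[0,0,0],"twist":0}]'
python3 -m pendant '[{"jaw":0,"linear":[0,0,0.03],"twist":0},{"jaw":0,"linear":[0,0,0],"twist":0},{"jaw":0,"linear":[0,0,0],"twist":0}]'
```

```text
time: 9.23
position: [0.4416, -0.0133, 0.1137]
tool_rot: [0.036, 0.999, -0.001, 0.0]
ft_force: [-2.8, -1.1, 9.3]
grip_width: 0.0237
grip_force: 55.0
time: 9.48
position: [0.4416, -0.0134, 0.1134]
tool_rot: [0.036, 0.999, -0.001, 0.0]
ft_force: [-2.8, -2.4, 9.6]
grip_width: 0.0236
grip_force: 55.0
```

```bash
python3 -m pendant '[{"jaw":0,"linear":[0,0.1,0.01],"twist":0},{"jaw":0,"linear":[0,0.15,-0.006],"twist":0},{"jaw":0,"linear":[0,0.15,-0.006],"twist":0},{"jaw":0,"linear":[0,0,0],"twist":0},{"jaw":0,"linear":[0,0,0],"twist":0}]'
python3 -m pendant '[{"jaw":0,"linear":[0,0.15,-0.006],"twist":0},{"jaw":0,"linear":[0,0.15,-0.006],"twist":0},{"jaw":0,"linear":[0,0.15,-0.006],"twist":0},{"jaw":0,"linear":[0,0,0],"twist":0},{"jaw":0,"linear":[0,0,0],"twist":0}]'
```

```text
time: 9.9
position: [0.4421, -0.0107, 0.1136]
tool_rot: [0.035, 0.999, -0.002, 0.0]
ft_force: [-4.3, -6.7, 9.5]
grip_width: 0.0237
grip_force: 55.0
time: 10.32
position: [0.4423, -0.0052, 0.1137]
tool_rot: [0.035, 0.999, -0.001, 0.0]
ft_force: [-3.6, -3.6, 10.0]
grip_width: 0.024
grip_force: 55.0
```

```bash
python3 -m pendant '[{"jaw":0,"linear":[0,0.2,-0.007],"twist":0},{"jaw":0,"linear":[0,0.2,-0.007],"twist":0},{"jaw":0,"linear":[0,0.2,-0.007],"twist":0},{"jaw":0,"linear":[0,0.2,-0.007],"twist":0},{"jaw":0,"linear":[0,0,0],"twist":0}]'
python3 -m pendant '[{"jaw":0,"linear":[0,0.2,-0.008],"twist":0},{"jaw":0,"linear":[0,0.2,-0.008],"twist":0},{"jaw":0,"linear":[0,0.2,-0.008],"twist":0},{"jaw":0,"linear":[0,0.2,-0.008],"twist":0},{"jaw":0,"linear":[0,0,0],"twist":0}]'
```

```text
time: 10.73
position: [0.4428, 0.0036, 0.1138]
tool_rot: [0.036, 0.999, -0.0, 0.0]
ft_force: [-2.7, 0.1, 7.9]
grip_width: 0.0235
grip_force: 55.0
time: 11.15
position: [0.4435, 0.0101, 0.1141]
tool_rot: [0.035, 0.999, -0.002, 0.0]
ft_force: [-3.0, -6.6, 6.8]
grip_width: 0.0234
grip_force: 55.0
```

```bash
python3 -m pendant '[{"jaw":0,"linear":[0,0.2,0.02],"twist":0},{"jaw":0,"linear":[0,0.2,0],"twist":0},{"jaw":0,"linear":[0,0.2,-0.008],"twist":0},{"jaw":0,"linear":[0,0,0],"twist":0}]'
python3 -m pendant '[{"jaw":0,"linear":[0,0.2,-0.008],"twist":0},{"jaw":0,"linear":[0,0.2,-0.008],"twist":0},{"jaw":0,"linear":[0,0.2,-0.008],"twist":0},{"jaw":0,"linear":[0,0,0],"twist":0}]'
```

```text
time: 11.48
position: [0.4439, 0.0172, 0.1141]
tool_rot: [0.036, 0.999, -0.001, 0.0]
ft_force: [-3.7, 0.1, 9.9]
grip_width: 0.0235
grip_force: 55.0
time: 11.82
position: [0.4443, 0.0236, 0.1144]
tool_rot: [0.036, 0.999, -0.0, 0.0]
ft_force: [-2.3, -0.5, 9.9]
grip_width: 0.0236
grip_force: 55.0
```

```bash
python3 -m pendant '[{"jaw":0,"linear":[0,0.2,-0.008],"twist":0},{"jaw":0,"linear":[0,0.2,-0.008],"twist":0},{"jaw":0,"linear":[0,0.2,-0.008],"twist":0},{"jaw":0,"linear":[0,0,0],"twist":0}]'
```

```text
time: 12.15
position: [0.4448, 0.0281, 0.1146]
tool_rot: [0.035, 0.999, -0.002, 0.0]
ft_force: [-3.2, -6.3, 8.7]
grip_width: 0.0235
grip_force: 55.0
```

```bash
python3 -m pendant '[{"jaw":0,"linear":[0,0.2,0.005],"twist":0},{"jaw":0,"linear":[0,0.2,-0.008],"twist":0},{"jaw":0,"linear":[0,0.2,-0.008],"twist":0},{"jaw":0,"linear":[0,0.2,-0.008],"twist":0},{"jaw":0,"linear":[0,0,0],"twist":0}]'
python3 -m pendant '[{"jaw":0,"linear":[0,0.2,-0.008],"twist":0},{"jaw":0,"linear":[0,0.2,-0.008],"twist":0},{"jaw":0,"linear":[0,0.2,-0.008],"twist":0},{"jaw":0,"linear":[0,0.2,-0.008],"twist":0},{"jaw":0,"linear":[0,0,0],"twist":0}]'
```

```text
time: 12.57
position: [0.4454, 0.037, 0.1149]
tool_rot: [0.036, 0.999, -0.001, 0.0]
ft_force: [-2.9, -2.2, 10.4]
grip_width: 0.0231
grip_force: 55.0
time: 12.98
position: [0.4459, 0.0455, 0.1152]
tool_rot: [0.036, 0.999, -0.0, 0.0]
ft_force: [-2.3, 0.3, 10.3]
grip_width: 0.0235
grip_force: 55.0
```

```bash
python3 -m pendant '[{"jaw":0,"linear":[0,0.2,-0.008],"twist":0},{"jaw":0,"linear":[0,0.2,-0.008],"twist":0},{"jaw":0,"linear":[0,0.2,-0.008],"twist":0},{"jaw":0,"linear":[0,0.2,-0.008],"twist":0},{"jaw":0,"linear":[0,0,0],"twist":0}]'
```

```text
time: 13.4
position: [0.4465, 0.0521, 0.1155]
tool_rot: [0.035, 0.999, -0.002, 0.0]
ft_force: [-2.7, -5.1, 9.7]
grip_width: 0.0237
grip_force: 55.0
```

Push is steady at about 12–13 N, so I'll continue in longer strokes.

```bash
python3 -m pendant '[{"jaw":0,"linear":[0,0.2,-0.004],"twist":0},{"jaw":0,"linear":[0,0.2,-0.008],"twist":0},{"jaw":0,"linear":[0,0.2,-0.008],"twist":0},{"jaw":0,"linear":[0,0.2,-0.008],"twist":0},{"jaw":0,"linear":[0,0.2,-0.008],"twist":0},{"jaw":0,"linear":[0,0.2,-0.008],"twist":0},{"jaw":0,"linear":[0,0.2,-0.008],"twist":0},{"jaw":0,"linear":[0,0.2,-0.008],"twist":0},{"jaw":0,"linear":[0,0,0],"twist":0}]'
```

```text
time: 14.15
position: [0.4477, 0.0687, 0.1161]
tool_rot: [0.035, 0.999, -0.001, 0.0]
ft_force: [-3.0, -4.3, 10.2]
grip_width: 0.0234
grip_force: 55.0
```

```bash
python3 -m pendant '[{"jaw":0,"linear":[0,0.2,-0.008],"twist":0},{"jaw":0,"linear":[0,0.2,-0.008],"twist":0},{"jaw":0,"linear":[0,0.2,-0.008],"twist":0},{"jaw":0,"linear":[0,0.2,-0.008],"twist":0},{"jaw":0,"linear":[0,0.2,-0.008],"twist":0},{"jaw":0,"linear":[0,0.2,-0.008],"twist":0},{"jaw":0,"linear":[0,0.2,-0.008],"twist":0},{"jaw":0,"linear":[0,0,0],"twist":0}]'
```

```text
time: 14.82
position: [0.4487, 0.0835, 0.1167]
tool_rot: [0.036, 0.999, -0.0, 0.0]
ft_force: [-3.0, 0.1, 9.3]
grip_width: 0.0237
grip_force: 55.0
```

```bash
python3 -m pendant '[{"jaw":0,"linear":[0,0.2,0.002],"twist":0},{"jaw":0,"linear":[0,0.2,-0.006],"twist":0},{"jaw":0,"linear":[0,0.2,-0.008],"twist":0},{"jaw":0,"linear":[0,0.2,-0.008],"twist":0},{"jaw":0,"linear":[0,0.2,-0.008],"twist":0},{"jaw":0,"linear":[0,0.2,-0.008],"twist":0},{"jaw":0,"linear":[0,0.2,-0.008],"twist":0},{"jaw":0,"linear":[0,0.2,-0.008],"twist":0},{"jaw":0,"linear":[0,0,0],"twist":0}]'
```

```text
time: 15.57
position: [0.4499, 0.0991, 0.1173]
tool_rot: [0.036, 0.999, -0.0, 0.0]
ft_force: [-3.1, -1.8, 11.2]
grip_width: 0.0235
grip_force: 55.0
```

```bash
python3 -m pendant '[{"jaw":0,"linear":[0,0.2,-0.008],"twist":0},{"jaw":0,"linear":[0,0.2,-0.008],"twist":0},{"jaw":0,"linear":[0,0.2,-0.008],"twist":0},{"jaw":0,"linear":[0,0.2,-0.008],"twist":0},{"jaw":0,"linear":[0,0.2,-0.008],"twist":0},{"jaw":0,"linear":[0,0.2,-0.008],"twist":0},{"jaw":0,"linear":[0,0.2,-0.008],"twist":0},{"jaw":0,"linear":[0,0,0],"twist":0}]'
```

```text
time: 16.23
position: [0.4509, 0.1116, 0.1178]
tool_rot: [0.034, 0.999, -0.002, 0.0]
ft_force: [-2.5, -7.5, 10.5]
grip_width: 0.0237
grip_force: 55.0
```

```bash
python3 -m pendant '[{"jaw":0,"linear":[0,0.2,-0.008],"twist":0},{"jaw":0,"linear":[0,0.2,-0.008],"twist":0},{"jaw":0,"linear":[0,0.2,-0.008],"twist":0},{"jaw":0,"linear":[0,0.2,-0.008],"twist":0},{"jaw":0,"linear":[0,0.2,-0.008],"twist":0},{"jaw":0,"linear":[0,0.2,-0.008],"twist":0},{"jaw":0,"linear":[0,0.2,-0.008],"twist":0},{"jaw":0,"linear":[0,0,0],"twist":0},{"jaw":0,"linear":[0,0,0],"twist":0}]'
```

```text
time: 16.98
position: [0.4519, 0.1274, 0.1184]
tool_rot: [0.036, 0.999, 0.0, 0.0]
ft_force: [-2.4, 1.1, 9.0]
grip_width: 0.0238
grip_force: 55.0
```

```bash
python3 -m pendant '[{"jaw":0,"linear":[0,0,0.02],"twist":0},{"jaw":0,"linear":[0,0,0],"twist":0},{"jaw":0,"linear":[0,-0.3,0.012],"twist":0},{"jaw":0,"linear":[0,-0.3,0.012],"twist":0},{"jaw":0,"linear":[0,-0.3,0.012],"twist":0},{"jaw":0,"linear":[0,-0.3,0.012],"twist":0},{"jaw":0,"linear":[0,-0.3,0.012],"twist":0},{"jaw":0,"linear":[0,-0.3,0.012],"twist":0},{"jaw":0,"linear":[0,0,0],"twist":0}]'
```

```text
time: 17.73
position: [0.4506, 0.1089, 0.1175]
tool_rot: [0.036, 0.999, -0.0, 0.0]
ft_force: [-2.8, -1.1, 10.4]
grip_width: 0.0235
grip_force: 55.0
```

```bash
python3 -m pendant '[{"jaw":0,"linear":[0,-0.3,0.012],"twist":0},{"jaw":0,"linear":[0,-0.3,0.012],"twist":0},{"jaw":0,"linear":[0,-0.3,0.012],"twist":0},{"jaw":0,"linear":[0,-0.3,0.012],"twist":0},{"jaw":0,"linear":[0,-0.3,0.012],"twist":0},{"jaw":0,"linear":[0,-0.3,0.012],"twist":0},{"jaw":0,"linear":[0,-0.3,0.012],"twist":0},{"jaw":0,"linear":[0,0,0],"twist":0}]'
```

```text
time: 18.4
position: [0.4492, 0.088, 0.1167]
tool_rot: [0.036, 0.999, -0.0, 0.0]
ft_force: [-2.7, -0.4, 11.0]
grip_width: 0.0236
grip_force: 55.0
```

```bash
python3 -m pendant '[{"jaw":0,"linear":[0,-0.3,0.012],"twist":0},{"jaw":0,"linear":[0,-0.3,0.012],"twist":0},{"jaw":0,"linear":[0,-0.3,0.012],"twist":0},{"jaw":0,"linear":[0,-0.3,0.012],"twist":0},{"jaw":0,"linear":[0,-0.3,0.012],"twist":0},{"jaw":0,"linear":[0,-0.3,0.012],"twist":0},{"jaw":0,"linear":[0,-0.3,0.012],"twist":0},{"jaw":0,"linear":[0,-0.3,0.012],"twist":0},{"jaw":0,"linear":[0,-0.3,0.012],"twist":0},{"jaw":0,"linear":[0,-0.3,0.012],"twist":0},{"jaw":0,"linear":[0,0,0],"twist":0}]'
```

```text
time: 19.32
position: [0.4471, 0.058, 0.1155]
tool_rot: [0.036, 0.999, -0.0, 0.0]
ft_force: [-2.7, -1.7, 11.6]
grip_width: 0.0237
grip_force: 55.0
```

```bash
python3 -m pendant '[{"jaw":0,"linear":[0,-0.3,0.012],"twist":0},{"jaw":0,"linear":[0,-0.3,0.012],"twist":0},{"jaw":0,"linear":[0,-0.3,0.012],"twist":0},{"jaw":0,"linear":[0,-0.3,0.012],"twist":0},{"jaw":0,"linear":[0,-0.3,0.012],"twist":0},{"jaw":0,"linear":[0,-0.3,0.012],"twist":0},{"jaw":0,"linear":[0,-0.3,0.012],"twist":0},{"jaw":0,"linear":[0,-0.3,0.012],"twist":0},{"jaw":0,"linear":[0,-0.3,0.012],"twist":0},{"jaw":0,"linear":[0,0,0],"twist":0}]'
```

```text
time: 20.15
position: [0.4452, 0.031, 0.1144]
tool_rot: [0.036, 0.999, -0.0, 0.0]
ft_force: [-2.9, -0.5, 11.0]
grip_width: 0.0235
grip_force: 55.0
```

```bash
python3 -m pendant '[{"jaw":0,"linear":[0,-0.3,0.012],"twist":0},{"jaw":0,"linear":[0,-0.3,0.012],"twist":0},{"jaw":0,"linear":[0,-0.3,0.012],"twist":0},{"jaw":0,"linear":[0,-0.3,0.012],"twist":0},{"jaw":0,"linear":[0,-0.3,0.012],"twist":0},{"jaw":0,"linear":[0,-0.3,0.012],"twist":0},{"jaw":0,"linear":[0,-0.3,0.012],"twist":0},{"jaw":0,"linear":[0,-0.3,0.012],"twist":0},{"jaw":0,"linear":[0,-0.3,0.012],"twist":0},{"jaw":0,"linear":[0,0,0],"twist":0}]'
python3 -m pendant '[{"jaw":0,"linear":[0,-0.3,0.012],"twist":0},{"jaw":0,"linear":[0,-0.3,0.012],"twist":0},{"jaw":0,"linear":[0,-0.3,0.012],"twist":0},{"jaw":0,"linear":[0,-0.3,0.012],"twist":0},{"jaw":0,"linear":[0,-0.3,0.012],"twist":0},{"jaw":0,"linear":[0,0,0],"twist":0}]'
```

```text
time: 20.98
position: [0.4433, 0.004, 0.1133]
tool_rot: [0.036, 0.999, -0.0, 0.001]
ft_force: [-3.2, -1.5, 10.9]
grip_width: 0.0244
grip_force: 55.0
time: 21.48
position: [0.4422, -0.011, 0.1127]
tool_rot: [0.036, 0.999, -0.0, 0.001]
ft_force: [-2.9, -0.2, 11.2]
grip_width: 0.024
grip_force: 55.0
```

```bash
python3 -m pendant '[{"jaw":0,"linear":[0,0,-0.5],"twist":0},{"jaw":0,"linear":[0,0,-2],"twist":0},{"jaw":0,"linear":[0,0,-4],"twist":0},{"jaw":0,"linear":[0,0,-4],"twist":0},{"jaw":0,"linear":[-2.3,2.5,0],"twist":0},{"jaw":0,"linear":[-2.3,2.5,0],"twist":0},{"jaw":0,"linear":[-2.3,2.5,0],"twist":0},{"jaw":0,"linear":[0,0,0],"twist":0},{"jaw":0,"linear":[0,0,0],"twist":0},{"jaw":0,"linear":[0,0,0],"twist":0}]'
python3 - <<'E'
from rig import robot,cams
from h import *
c=cams.camera("wrist"); np.savez("wrist3.npz",**c); P=cloud(c); z=P[...,2]; B=c["color"].astype(int)
q=P[(abs(P[...,0]-.446)<.02)&(abs(P[...,1]-.06)<.1)&(z>.025)&(z<.06)&(B.sum(-1)<170)]
q2=P[(z>.02)&(z<.06)&(P[...,0]>.46)&(P[...,0]<.52)&(abs(P[...,1]-.06)<.12)]
old=dict(np.load("wrist2.npz"));Po=cloud(old);Bo=old["color"].astype(int)
qo=Po[(abs(Po[...,0]-.446)<.02)&(abs(Po[...,1]-.06)<.1)&(Po[...,2]>.03)&(Po[...,2]<.06)&(Bo.sum(-1)<170)]
q2o=Po[(Po[...,2]>.02)&(Po[...,2]<.06)&(Po[...,0]>.46)&(Po[...,0]<.52)&(abs(Po[...,1]-.06)<.12)]
for i in range(8):
    y=-.012+.0205*.9974*i
    f=lambda a:np.median(a[abs(a[:,1]-y)<.007][:,2])*1000
    print(i+1,*(np.round(f(a),2) for a in(qo,q,q2o,q2)))
E
```

```text
time: 22.32
position: [0.5152, 0.0596, 0.216]
tool_rot: [0.036, 0.999, -0.0, -0.001]
ft_force: [-0.3, 0.5, -2.7]
grip_width: 0.0234
grip_force: 55.0
1 39.94 35.59 23.92 23.9
2 41.33 36.43 24.64 24.61
3 41.96 37.25 25.42 25.4
4 42.76 37.89 26.14 26.16
5 43.71 38.8 26.94 26.9
6 44.12 39.48 27.8 27.74
7 44.6 40.4 28.55 28.52
8 46.05 41.28 29.38 29.31
```

All eight tops now lie in one plane, 11.7–12.0 mm above the lid, and each has dropped 4.2–4.9 mm. I'll return to the stand and check its mouth from the side.

```bash
python3 -m pendant '[{"jaw":0,"linear":[0,0,0],"twist":-3.4},{"jaw":0,"linear":[-0.2,-2.4,0],"twist":0},{"jaw":0,"linear":[-0.22,-3.9,0],"twist":0},{"jaw":0,"linear":[-0.22,-3.9,0],"twist":0},{"jaw":0,"linear":[-0.22,-3.9,0],"twist":0},{"jaw":0,"linear":[-0.22,-3.9,0],"twist":0},{"jaw":0,"linear":[-0.22,-3.9,0],"twist":0},{"jaw":0,"linear":[-0.22,-3.9,0],"twist":0},{"jaw":0,"linear":[-0.22,-3.9,0],"twist":0},{"jaw":0,"linear":[-0.22,-3.9,0],"twist":0},{"jaw":0,"linear":[-0.1,-1.5,0],"twist":0},{"jaw":0,"linear":[0,0,0],"twist":0}]'
python3 -m pendant '[{"jaw":0,"linear":[0,0,0],"twist":0},{"jaw":0,"linear":[0,0,0],"twist":0}]'
python3 - <<'E'
from rig import robot,cams
from h import *
o=robot.get_obs();print(o["position"],o["tool_rot"])
c=cams.camera("wrist"); P=cloud(c); z=P[...,2]
n=(abs(P[...,0]-.47)<.06)&(abs(P[...,1]+.291)<.06)
q=P[n&(z>.063)&(z<.078)]; print("rim",len(q),cv2.minAreaRect((q[:,:2]*1000).astype(np.float32)),np.median(q[:,2]))
q=P[n&(z<.058)&(abs(P[...,0]-.47)<.026)&(abs(P[...,1]+.291)<.026)]; print("pocket y range",len(q),np.percentile(q[:,1],[1,99]),np.percentile(q[:,0],[1,99]))
t=o["position"]
q=P[(z>t[2]-.022)&(z<t[2]-.002)&(abs(P[...,0]-t[0])<.04)&(abs(P[...,1]-t[1])<.04)]
print("collar?",len(q),q.min(0)-t,q.max(0)-t)
im=c["color"].copy()
cv2.imwrite("pics/ret.png",im)
E
```

```text
time: 23.37
position: [0.5312, -0.2971, 0.2164]
tool_rot: [0.009, 1.0, -0.001, 0.0]
ft_force: [0.1, 0.0, -2.7]
grip_width: 0.0235
grip_force: 55.0
time: 23.53
position: [0.5308, -0.2905, 0.2162]
tool_rot: [0.007, 1.0, 0.001, -0.001]
ft_force: [-0.3, -0.4, -2.5]
grip_width: 0.0236
grip_force: 55.0
[ 0.53084154 -0.29049397  0.2161862 ] [ 0.00679702  0.99997563  0.0012388  -0.00100613]
rim 3710 ((471.11724853515625, -291.7486877441406), (72.02436828613281, 71.34136199951172), 89.30384826660156) 0.06974581642389571
pocket y range 2698 [-0.31593369 -0.267716  ] [0.44680092 0.49486757]
collar? 6019 [-0.03357815 -0.03109026 -0.01445382] [ 0.00922383  0.03303659 -0.00208638]
```

View pics/ret.png

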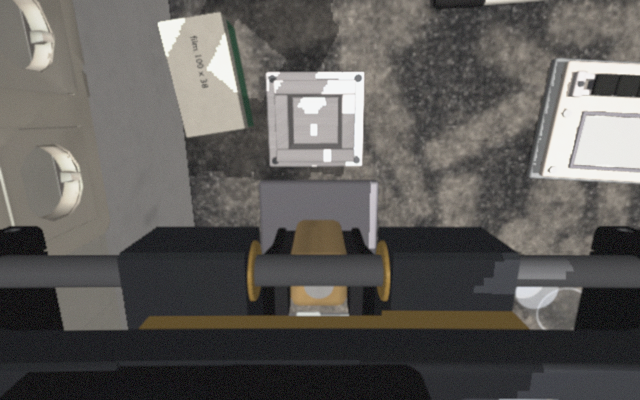

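The wrist view shows the stand mouth clear at (315,120), centred at (0.4710, -0.2918) with yaw -0.7°. The collar sits about 1.6 mm behind the TCP in x.

```bash
python3 -m pendant '[{"jaw":0,"linear":[1.9,-0.1,0],"twist":0},{"jaw":0,"linear":[2.0,-0.1,0],"twist":0},{"jaw":0,"linear":[1.9,0,0],"twist":0},{"jaw":0,"linear":[0,0,2],"twist":0},{"jaw":0,"linear":[0,0,2],"twist":0},{"jaw":0,"linear":[0,0,1],"twist":0},{"jaw":0,"linear":[0,0,0],"twist":0},{"jaw":0,"linear":[0,0,0],"twist":0},{"jaw":0,"linear":[0,0,0],"twist":0},{"jaw":0,"linear":[0,0,0],"twist":0}]'
```

```text
time: 24.42
position: [0.4751, -0.2934, 0.1679]
tool_rot: [0.006, 1.0, -0.001, 0.001]
ft_force: [-0.1, -0.3, -2.0]
grip_width: 0.0234
grip_force: 55.0
```

```bash
python3 -m pendant '[{"jaw":0,"linear":[0.15,0.05,0],"twist":0},{"jaw":0,"linear":[0,0,0],"twist":0},{"jaw":0,"linear":[0,0,0],"twist":0},{"jaw":0,"linear":[0,0,0],"twist":0},{"jaw":0,"linear":[0,0,0],"twist":0}]'
```

```text
time: 24.83
position: [0.4727, -0.2927, 0.167]
tool_rot: [0.007, 1.0, -0.0, 0.0]
ft_force: [0.7, -0.4, -2.7]
grip_width: 0.0233
grip_force: 55.0
```

```bash
python3 -m pendant '[{"jaw":0,"linear":[0,0,0.8],"twist":0},{"jaw":0,"linear":[0,0,0.8],"twist":0},{"jaw":0,"linear":[0,0,0.8],"twist":0},{"jaw":0,"linear":[0,0,0.8],"twist":0},{"jaw":0,"linear":[0,0,0.8],"twist":0},{"jaw":0,"linear":[0,0,0],"twist":0}]'
python3 -m pendant '[{"jaw":0,"linear":[0,0,0.9],"twist":0},{"jaw":0,"linear":[0,0,0.9],"twist":0},{"jaw":0,"linear":[0,0,0.9],"twist":0},{"jaw":0,"linear":[0,0,0.8],"twist":0},{"jaw":0,"linear":[0,0,0],"twist":0},{"jaw":0,"linear":[0,0,0],"twist":0},{"jaw":0,"linear":[0,0,0],"twist":0}]'
```

```text
time: 25.33
position: [0.4715, -0.2915, 0.1245]
tool_rot: [0.007, 1.0, 0.002, -0.002]
ft_force: [0.7, 0.5, -3.1]
grip_width: 0.0234
grip_force: 55.0
time: 25.92
position: [0.4728, -0.2927, 0.0919]
tool_rot: [0.006, 1.0, -0.0, 0.0]
ft_force: [-0.7, -0.1, -3.3]
grip_width: 0.0238
grip_force: 55.0
```

```bash
python3 -m pendant '[{"jaw":0,"linear":[0,0,0.2],"twist":0},{"jaw":0,"linear":[0,0,0.2],"twist":0},{"jaw":0,"linear":[0,0,0.05],"twist":0},{"jaw":0,"linear":[0,0,0.05],"twist":0},{"jaw":0,"linear":[0,0,0],"twist":0},{"jaw":0,"linear":[0,0,0],"twist":0},{"jaw":0,"linear":[0,0,0],"twist":0}]'
```

```text
time: 26.5
position: [0.4727, -0.2926, 0.0869]
tool_rot: [0.006, 1.0, -0.0, 0.0]
ft_force: [0.5, -0.3, -2.8]
grip_width: 0.0236
grip_force: 55.0
```

```bash
python3 -m pendant '[{"jaw":0,"linear":[0,0,0.05],"twist":0},{"jaw":0,"linear":[0,0,0],"twist":0},{"jaw":0,"linear":[0,0,0],"twist":0}]'
```

```text
time: 26.75
position: [0.4727, -0.2926, 0.0865]
tool_rot: [0.006, 1.0, -0.0, 0.0]
ft_force: [-0.1, -0.4, -0.8]
grip_width: 0.0237
grip_force: 55.0
```

Contact is made at the original height. I'll open fully, then rise.

```bash
python3 -m pendant '[{"jaw":0.4,"linear":[0,0,0],"twist":0},{"jaw":0.6,"linear":[0,0,0],"twist":0},{"jaw":1,"linear":[0,0,0],"twist":0},{"jaw":1,"linear":[0,0,0],"twist":0},{"jaw":1,"linear":[0,0,0],"twist":0},{"jaw":1,"linear":[0,0,0],"twist":0},{"jaw":1,"linear":[0,0,0],"twist":0},{"jaw":1,"linear":[0,0,0],"twist":0},{"jaw":1,"linear":[0,0,0],"twist":0},{"jaw":1,"linear":[0,0,0],"twist":0}]'
python3 -m pendant '[{"jaw":1,"linear":[0,0,-1],"twist":0},{"jaw":1,"linear":[0,0,-2],"twist":0},{"jaw":1,"linear":[0,0,-3],"twist":0},{"jaw":1,"linear":[0,0,-3],"twist":0},{"jaw":1,"linear":[0,0,-3],"twist":0},{"jaw":1,"linear":[0,0,-1.5],"twist":0},{"jaw":1,"linear":[0,0,0],"twist":0},{"jaw":1,"linear":[0,0,0],"twist":0},{"jaw":1,"linear":[0,0,0],"twist":0}]'
python3 - <<'E'
from rig import robot,cams
from h import *
c=cams.camera("wrist"); P=cloud(c); z=P[...,2]; cv2.imwrite("pics/end.png",c["color"])
for n,lo,hi in(("top",.115,.14),("collar",.0735,.082),("rim",.066,.0725)):
    q=P[(z>lo)&(z<hi)&(np.hypot(P[...,0]-.47,P[...,1]+.291)<.06)]
    print(n,len(q),cv2.minAreaRect((q[:,:2]*1000).astype(np.float32)),np.percentile(q[:,2],[5,50,95]))
E
```

```text
time: 27.58
position: [0.4726, -0.2925, 0.0863]
tool_rot: [0.006, 1.0, 0.0, -0.0]
ft_force: [0.0, 0.3, -0.2]
grip_width: 0.0817
grip_force: 0.0
time: 28.33
position: [0.4719, -0.2919, 0.2206]
tool_rot: [0.007, 1.0, 0.001, -0.001]
ft_force: [0.8, 0.8, 0.1]
grip_width: 0.0872
grip_force: 0.0
top 887 ((471.32135009765625, -291.7288513183594), (23.597824096679688, 23.794921875), 89.45182800292969) [0.12043012 0.12548986 0.12776384]
collar 3365 ((471.3345031738281, -291.79345703125), (63.92582321166992, 62.94016647338867), 89.37464141845703) [0.07459069 0.07580072 0.07711101]
rim 1025 ((470.8864440917969, -291.76995849609375), (72.19149780273438, 72.3299560546875), 89.91764831542969) [0.06846593 0.06979364 0.07094726]
```

View pics/end.png

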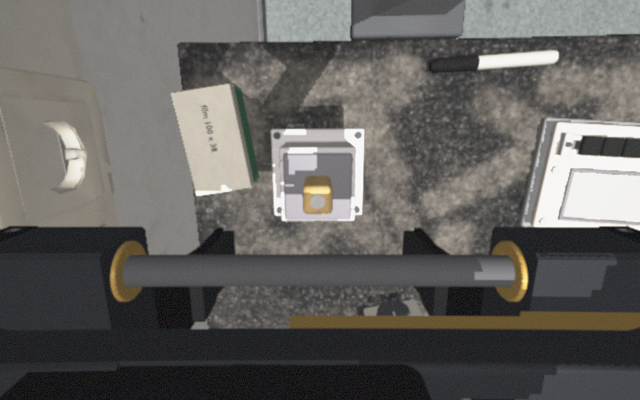

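The roller hangs centred in its stand, with the collar at (317,185) flat on the rim and the marker and film box where they were.

```bash
python3 -c "
from rig import robot
print(robot.hand_in())"
```

```text
the job is handed in; nothing more can be done
None
```

I rolled the strip both ways at about 10–14 N of push, and by the wrist camera's depth all eight segments now sit level in the channel. The roller hangs upright and released in its stand, and I handed the job in at about 28 s; the hand-in returned no verdict.

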